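# Put the balancing bike's kickstand down and hold the bike upright

## Robot

A 6-joint arm with a two-finger parallel gripper is mounted at the origin on the work surface. World frame = base frame: x ahead of the robot, y to its left, z up, the work surface at z = 0. Lengths are in m, angles in rad, forces in N, time in s.
With the tool pointing down it reaches from about 0.375 to 0.975 m from the base axis. Payload 3.8 kg.
Tool frame: the origin (TCP) lies midway between the tips of the shut fingers; the grasp point (between the pads) lies 19 mm behind it; z points along the fingers, y is the line along which they close (so a half turn about z gives the same grasp; the last joint's range is limited). The gripper opens to 88 mm and grips with 3 to 60 N. Pads are 18 mm wide; open, the fingers measure 123 mm over their backs; the gripper's body (75 mm by 187 mm) begins 45 mm behind the grasp point.
Start: joints at [1.221, 0.264, 1.604, -0, 1.274, -0.037], TCP at [0.208, 0.642, 0.239] pointing down, gripper open.
Joint ranges: [-2.63, 2.63], [-0.94, 2.18], [0.31, 2.57], [-1.31, 4.45], [0, 2.66], [-2.55, 2.55]. Speed limits (rad/s): [2.57, 2.57, 3.14, 3.14, 3.14, 3.14].

## Interface

Orientations are given as a rotation vector (axis times angle).
In Python, from plant import env gives the robot as it stands.
- The arm moves only by the tool send_rows, never from a script. Its argument "increments" is a list of rows, each an object with "linear": the shift along the tool's x, y, z in units of 30 mm (1.0 is 30 mm), a list of three; "spin": the turn about the tool's z in units of 6 degrees (1.0 is 6 degrees); "grip": the finger opening in mm, from 0 to 88.1. In form: [{"linear": [dx, dy, dz], "spin": spin, "grip": grip}, ...]. A call has 1 to 20 rows; each row is the pose to reach, as a shift and turn from the pose commanded when the call began, along the tool's axes at that moment; what a row does not reach only later rows make up. A row lasts 1/12 s, in which the tool goes at most 41.7 mm and 7.16 degrees, less where a joint would pass 70% of its speed; a pose out of reach is approached as far as the arm can. A call with a gripper value outside its range is refused whole. The fingers move at their own pace and stop on an object; "squeeze" is the grip in N (left out, the last holds). Time passes only in rows, so rows that repeat a pose let the fingers close. It gives the time, the measured TCP pose, the force, the opening and the grip force at its end, in the units of the state.
- env.get_obs(): the state, without advancing time (a new reading comes with each control period).
- env.grab_frame(name): name is "side" or "top" or "wrist"; returns a dict with "img" (480x640x3 uint8, red, green, blue), "depth" (480x640 float32, m along the optical axis (not along the pixel's ray), 0 where there is no reading), "intrinsics" (3x3 intrinsics, pixels), "k1" (the pictures are not rectified: a ray, as slopes to the right and down, at radius r is drawn at 1 + k1 r^2 times it, then the intrinsics apply), "extrinsics" (4x4, takes a point from camera to world coordinates). Camera axes: x right, y up, looking along -z (the intrinsics and any distortion apply to the point x, -y, -z); pixel columns grow to the right and rows downward; lengths in m; the calibration is good to about 2 mm. A picture is of the moment at which its call begins.
- env.hand_in(): hands the job in; it is judged then, once.
The state is a dict: "clock": time; "joint_positions": joint angles; "joint_velocities": joint speeds; "joint_efforts": joint torques, N m; "eef_pos": TCP position; "ee_rot": TCP orientation; "contact_force": force on the tool from outside, world axes, zero at the start; "torque": the same for the moment, N m; "gripper_width": finger opening in m; "finger_force": force on a finger pad.
Only numpy, scipy, OpenCV 4.12 (cv2) and the standard library are available. Lean on these libraries where they do the work, as an engineer would, in place of code of your own. Each camera call takes 0.05 s, during which the arm holds its last target. There are 200 camera calls.

## Task

The balancing bike is leaning on the foam box: first lift the small blue-capped sample bottle out of its kickstand's way and stand it in the green tray. Then push the kickstand down until it snaps over centre to its stop, bring the bike upright off the box, both wheels staying on the bench about where they are, and finish while still gripping it and holding it straight up (leaning neither on the box nor on its stand), so that its level sensor can be zeroed. Knock nothing over and leave the other glassware and the wash bottle where they are.

Things in the scene. Friction and masses are not known exactly. Their poses are not given: they have to be found in the camera images.
- bike: balancing bike robot, 2 wheels in line, 310 mm long, 222 high, 0.8 kg, loose; blue battery case 36 wide, black handlebar near the front. It leans 0.30 rad from its kickstand side onto the foam box. Origin: middle of the line where the tyres meet the bench; axes turn with the bike: y forward, z up the frame, x to the kickstand side. Stand it up by turning it about the tyre line; let go, it tips
- grip (a point): centre of the orange grip sleeve on the bike's top tube, at (0, 2, 200) mm in the bike's frame: a round bar along the bike's y, 24 mm in diameter, 72 long, free all round (55 mm to the circuit board below; the 100 mm wide handlebar lies 75 mm ahead, 10 mm higher). The bike turns in a grip only with friction: tilting the gripper with the bike is surer
- front_hub (a point): centre of the front wheel (red spokes, 100 mm over a black tyre 16 mm thick and round in section), 50 mm above the bench when upright; at (0, 105, 50) mm in the bike's frame. The wheels do not turn
- rear_hub (a point): centre of the rear wheel (same size, with a dark hub motor), 50 mm above the bench when upright; at (0, -105, 50) mm in the bike's frame
- kickstand (a joint): 0 stowed (leg points to the bike's -y, 0.087 rad above level), 1.92 down at its stop, 15 deg past straight down; turns about the bike's +x. Pivot at (31, 0, 82) mm in the bike's frame; leg: 10 mm steel rod running 67 mm from the pivot (seen in the bike's y-z plane) and 40 mm out in x. A spring pulls it back below 0.85 rad and snaps it to the stop beyond; about 2 N at the foot moves it
- stand_foot (a point): middle of the kickstand's foot, a yellow rubber stub, 14 mm thick, 26 long, pointing sideways (the bike's x) at the leg's end. Stowed, it is about 105 mm above the bench, beside the front of the rear wheel, free above: push it down from above. Down, with the bike upright, it clears the bench by about 10 mm
- bottle: small white plastic sample bottle with a blue cap and paper band, loose; origin at the centre of its underside, z up. It stands on the bench beside the bike, where the kickstand comes down
- bottle_mid (a point): centre of the sample bottle, half-way up: body 42 mm in diameter, 85 mm high over the cap, about 0.11 kg, straight-sided up to 50 mm above its underside, then tapering to the cap
- tray: green plastic tray, fixed, 170 mm (its x) by 150 mm (its y), 35 mm high, walls and floor 4 mm thick; origin at the centre of its underside, empty
- foam_box: white foam box with lid, heavy and fixed, 120 mm (its x) by 220 mm (its y), 100 mm high; origin at the centre of its underside. The bike leans on the edge at its +x side, parallel to its y
- beaker: bystander: glass beaker, 68 mm in diameter, 90 mm high; origin at the centre of its underside
- flask: bystander: green glass conical flask, 72 mm in diameter at the foot, 108 mm high; origin at the centre of its underside
- wash_bottle: bystander: white wash bottle with red cap, 64 mm in diameter, 160 mm high; origin at the centre of its underside
There are look-alikes about, which are no part of the job. What is shaped like the bottle but turquoise or yellow is not meant.

How it is judged:
By the outcome, as a careful person would: the job done as asked, in the order asked, and still so for the second after the job is handed in, while the arm keeps its last pose, push and grip.
It also fails if it takes over 69 s, if anything falls off the work surface, if the arm or the gripper's body presses on something with over 40 N, if the wrist force passes 120 N, or if a joint passes its speed limit or range.

## Working session

There is one attempt and no reset: what is moved stays moved. The work goes in short steps, Python scripts to look and compute and a tool call to move; the robot and the scene stay as the last step left them, time stands still between calls to the robot, and variables do not carry over. Pictures are saved under pics/ and viewed, at most 10 in all, crops included, and the job is handed in when it is done.

Besides the shell and the picture viewer there is one more tool, called after "Request:" by a JSON object that holds its "op" and its "data". send_rows: Moves the arm, as the interface text tells. Its arguments: {"type":"object","properties":{"increments":{"type":"array","items":{"type":"object","properties":{"linear":{"type":"array","items":{"type":"number"}},"spin":{"type":"number"},"grip":{"type":"number"}}}},"squeeze":{"type":"number"}},"required":["increments"]}

```bash
mkdir -p pics; ls; cat > h.py <<'E'
import numpy as np, cv2
from plant import env
def grab(n):
    f=env.grab_frame(n); return f
def save(f,name): cv2.imwrite('pics/'+name,cv2.cvtColor(f['img'],cv2.COLOR_RGB2BGR))
def slopes(f,uv):
    K=np.array(f['intrinsics']); uv=np.atleast_2d(np.array(uv,float))
    return cv2.undistortPoints(uv[:,None,:],K,np.array([f['k1'],0,0,0.]))[:,0]
def ray(f,uv):
    s=slopes(f,uv); E=np.array(f['extrinsics'])
    d=np.c_[s[:,0],-s[:,1],-np.ones(len(s))]@E[:3,:3].T
    return E[:3,3],d
def onplane(f,uv,z):
    o,d=ray(f,uv); return o+d*((z-o[2])/d[:,2])[:,None]
def pts(f,mask):
    v,u=np.nonzero(mask&(f['depth']>0)); o,d=ray(f,np.c_[u,v])
    return o+d*f['depth'][v,u][:,None], np.c_[u,v]
E
python3 - <<'E'
from h import *
for n in('side','top'):
    f=grab(n); save(f,n+'0.png'); print(n,np.round(f['extrinsics'],3).tolist(),(f['depth']>0).mean())
    np.savez(n+'0.npz',**{k:np.array(v) for k,v in f.items()})
print(env.get_obs())
E
```

```text
pics
side [[0.944, 0.224, -0.242, 0.306], [-0.329, 0.681, -0.654, -0.543], [0.018, 0.697, 0.717, 0.821], [0.0, 0.0, 0.0, 1.0]] 0.995888671875
top [[0.006, 0.999, -0.041, 0.482], [-1.0, 0.006, 0.007, 0.053], [0.007, 0.041, 0.999, 1.183], [0.0, 0.0, 0.0, 1.0]] 0.9959700520833333
{'clock': 0.1, 'joint_positions': array([ 1.22108484e+00,  2.64658632e-01,  1.60522218e+00, -2.49863549e-06,
        1.27371262e+00, -3.69064607e-02]), 'joint_velocities': array([-8.33104251e-04, -5.84254443e-04, -1.95925917e-03, -2.22208811e-03,
        8.66237267e-05, -2.38314572e-04]), 'joint_efforts': array([ 7.59966315e-05, -5.03621292e+01, -3.58066320e+01,  7.30383815e-02,
        2.33804528e-02, -6.88796740e-05]), 'eef_pos': array([0.20750411, 0.64164106, 0.23753368]), 'ee_rot': array([-4.89291326e-01, -3.10286782e+00,  3.08462163e-03]), 'contact_force': array([ 0.15383583, -0.20841759, -0.17142304]), 'torque': array([-0.01889325,  0.01959244, -0.03992456]), 'finger_force': 0.0, 'gripper_width': 0.08811568574172375}
```

View pics/side0.png

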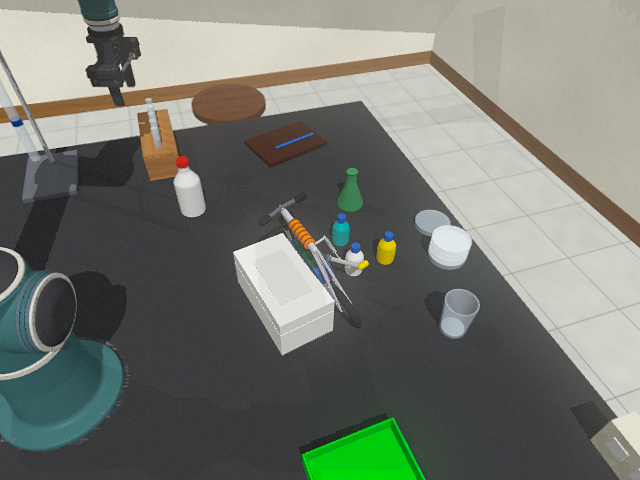

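View pics/top0.png

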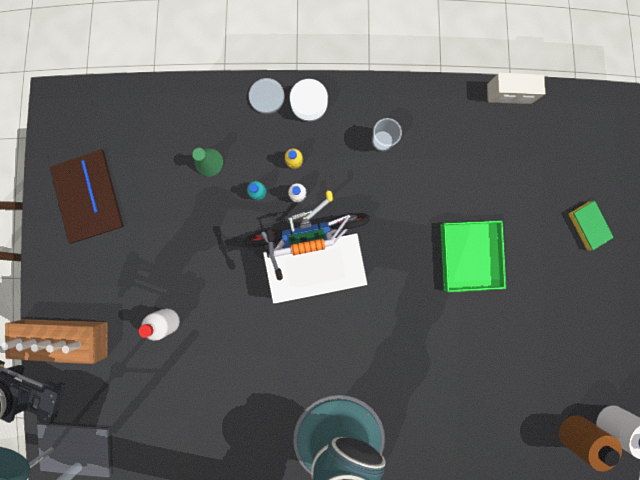

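The side view shows the white, blue-capped bottle at (355,262), with the yellow foot at about (363,265), and turquoise and yellow decoys at (341,232) and (387,250). The top view shows the bottle at (297,192), the foot at (329,196), the orange grip at (309,247), the box at (315,268) and the tray at (473,256).

```bash
cat > m.py <<'E'
from h import *
for n in('top','side'):
    f=dict(np.load(n+'0.npz')); f['k1']=float(f['k1'])
    hsv=cv2.cvtColor(f['img'],cv2.COLOR_RGB2HSV); H,S,V=cv2.split(hsv)
    def rep(name,m,box=None):
        mm=np.zeros_like(m)
        if box: u0,v0,u1,v1=box; mm[v0:v1,u0:u1]=1; m=m&(mm>0)
        P,uv=pts(f,m)
        if len(P)<3: print(n,name,'none');return
        c,s,a=cv2.minAreaRect(P[:,:2].astype(np.float32)*1000)
        print(n,name,len(P),'med',np.round(np.median(P,0),3),'min',np.round(np.percentile(P,3,0),3),'max',np.round(np.percentile(P,97,0),3),'rect',np.round(c),np.round(s),round(a,1))
        return P
    B=(lambda *b:b) 
    t=n=='top'
    cap=(H>105)&(H<125)&(S>120)&(V>80)
    rep('cap',cap,B(285,180,310,202) if t else B(345,238,366,256))
    wh=(S<50)&(V>140)
    rep('bottle',wh,B(285,180,309,203) if t else B(340,245,360,277))
    rep('turq',(H>85)&(H<98)&(S>100),B(240,175,270,205) if t else B(325,210,355,250))
    ye=(H>22)&(H<33)&(S>150)&(V>100)
    rep('yellowb',ye,B(280,140,306,172) if t else B(374,230,400,267))
    rep('foot',ye,B(318,185,340,205) if t else B(355,256,371,274))
    P=rep('grip',(H>5)&(H<20)&(S>170)&(V>120),B(285,235,335,260) if t else B(280,210,325,255))
    d=P[:,:2]-P[:,:2].mean(0); w,v=np.linalg.eigh(d.T@d); print('dir',v[:,1],'proj',np.ptp(d@v[:,1]))
    g=rep('tray',(H>50)&(H<70)&(S>150),B(430,210,515,300) if t else None)
    rep('box',(S<30)&(V>170),B(262,232,370,305) if t else B(230,230,335,355))
E
python3 m.py
```

```text
top cap 47 med [0.625 0.106 0.084] min [0.617 0.099 0.08 ] max [0.633 0.113 0.087] rect [626. 106.] [17. 15.] 2.3
top bottle 190 med [0.618 0.103 0.056] min [0.605 0.087 0.018] max [0.643 0.125 0.064] rect [626. 105.] [41. 44.] 23.5
top turq 214 med [0.624 0.2   0.054] min [ 0.61   0.187 -0.001] max [0.648 0.227 0.064] rect [633. 209.] [49. 42.] 28.1
top yellowb 195 med [0.701 0.113 0.054] min [0.691 0.097 0.001] max [0.728 0.135 0.063] rect [711. 116.] [41. 41.] 5.2
top foot 55 med [0.609 0.029 0.112] min [ 0.598  0.021 -0.001] max [0.62  0.036 0.115] rect [614.  28.] [16. 35.] 78.1
top grip 330 med [0.491 0.077 0.201] min [0.478 0.043 0.196] max [0.504 0.108 0.205] rect [491.  75.] [21. 69.] 11.4
dir [-0.20247779  0.97928685] proj 0.069208684812982
top tray 4221 med [ 0.47  -0.341  0.004] min [ 0.39  -0.41  -0.001] max [ 0.552 -0.261  0.035] rect [ 470. -342.] [176. 166.] 4.3
top box 4521 med [0.437 0.051 0.1  ] min [ 0.377 -0.044  0.095] max [0.507 0.162 0.194] rect [442.  62.] [140. 243.] 11.5
side cap 85 med [0.625 0.102 0.082] min [0.616 0.095 0.068] max [0.634 0.114 0.085] rec
[... 232 characters left out ...]
063] rect [650. 219.] [93. 40.] 38.9
side yellowb 400 med [0.703 0.101 0.04 ] min [0.691 0.093 0.004] max [0.726 0.121 0.064] rect [714. 119.] [57. 45.] 57.7
side foot 69 med [0.607 0.025 0.11 ] min [0.598 0.02  0.102] max [0.62  0.032 0.114] rect [609.  27.] [24. 13.] 9.1
side grip 314 med [0.488 0.069 0.2  ] min [0.476 0.039 0.19 ] max [0.503 0.104 0.203] rect [489.  73.] [22. 70.] 12.7
dir [-0.2136045   0.97692022] proj 0.07042183917123604
side tray 5047 med [ 0.491 -0.293  0.004] min [ 0.391 -0.346  0.001] max [ 0.552 -0.263  0.035] rect [ 475. -310.] [182. 121.] 2.6
side box 6699 med [0.448 0.016 0.099] min [ 0.381 -0.057  0.015] max [0.519 0.156 0.133] rect [467. 112.] [190. 318.] 11.3
```

```bash
cat >> h.py <<'E'
from scipy.spatial.transform import Rotation as R
def plan(p,ydir=None):
    o=env.get_obs(); M=R.from_rotvec(o['ee_rot']).as_matrix()
    l=M.T@(np.array(p)-o['eef_pos'])/0.03
    s=[]
    if ydir is not None:
        t=M.T@np.array([ydir[0],ydir[1],0]); a=np.degrees(np.arctan2(-t[0],t[1])); s=[round(x/6,2) for x in (a,a-180,a+180)]
    print('lin',np.round(l,2),'spin',s,'q6',round(o['joint_positions'][5],2),'q1',round(o['joint_positions'][0],2),'rows',np.ceil(np.linalg.norm(l)*30/41.7))
def st():
    o=env.get_obs(); print('t',o['clock'],'p',np.round(o['eef_pos'],4),'rv',np.round(o['ee_rot'],3),'F',np.round(o['contact_force'],2),'w',o['gripper_width'],o['finger_force'],'q',np.round(o['joint_positions'],2))
E
python3 -c "
from h import *
print(R.from_rotvec(env.get_obs()['ee_rot']).as_matrix().round(2))
plan((.626,.106,.25),(.655,-.756))"
```

```text
[[-0.95  0.31 -0.  ]
 [ 0.31  0.95 -0.  ]
 [ 0.   -0.   -1.  ]]
lin [-18.77 -12.7   -0.39] spin [np.float64(20.2), np.float64(-9.8), np.float64(50.2)] q6 -0.04 q1 1.22 rows 17.0
```

Request:
{"op": "send_rows", "data": {"increments": [{"linear": [-18.77,-12.7,-0.4],"spin": -9.8,"grip": 88},{"linear": [-18.77,-12.7,-0.4],"spin": -9.8,"grip": 88},{"linear": [-18.77,-12.7,-0.4],"spin": -9.8,"grip": 88},{"linear": [-18.77,-12.7,-0.4],"spin": -9.8,"grip": 88},{"linear": [-18.77,-12.7,-0.4],"spin": -9.8,"grip": 88},{"linear": [-18.77,-12.7,-0.4],"spin": -9.8,"grip": 88},{"linear": [-18.77,-12.7,-0.4],"spin": -9.8,"grip": 88},{"linear": [-18.77,-12.7,-0.4],"spin": -9.8,"grip": 88},{"linear": [-18.77,-12.7,-0.4],"spin": -9.8,"grip": 88},{"linear": [-18.77,-12.7,-0.4],"spin": -9.8,"grip": 88},{"linear": [-18.77,-12.7,-0.4],"spin": -9.8,"grip": 88},{"linear": [-18.77,-12.7,-0.4],"spin": -9.8,"grip": 88},{"linear": [-18.77,-12.7,-0.4],"spin": -9.8,"grip": 88},{"linear": [-18.77,-12.7,-0.4],"spin": -9.8,"grip": 88},{"linear": [-18.77,-12.7,-0.4],"spin": -9.8,"grip": 88},{"linear": [-18.77,-12.7,-0.4],"spin": -9.8,"grip": 88},{"linear": [-18.77,-12.7,-0.4],"spin": -9.8,"grip": 88},{"linear": [-18.77,-12.7,-0.4],"spin": -9.8,"grip": 88},{"linear": [-18.77,-12.7,-0.4],"spin": -9.8,"grip": 88},{"linear": [-18.77,-12.7,-0.4],"spin": -9.8,"grip": 88}], "squeeze": 15}}

```text
clock: 1.77
eef_pos: [0.6256, 0.1067, 0.25]
ee_rot: [1.096, -2.943, -0.002]
contact_force: [-1.0, -0.7, 0.7]
gripper_width: 0.0877
finger_force: 0.0
```

```bash
python3 -c "
from h import *
st()
f=grab('wrist'); save(f,'w1.png'); print(np.round(f['extrinsics'],3).tolist())
H,S,V=cv2.split(cv2.cvtColor(f['img'],cv2.COLOR_RGB2HSV))
P,uv=pts(f,(H>105)&(H<125)&(S>120)&(V>80))
m=(P[:,2]>.06)&(P[:,2]<.1)&(np.abs(P[:,1]-.106)<.03)&(np.abs(P[:,0]-.626)<.03)
print(m.sum(),P[m].mean(0),P[m].min(0),P[m].max(0))
plan((.626,.106,.028),(.655,-.756))"
```

```text
t 1.7667 p [0.6256 0.1067 0.25  ] rv [ 1.096e+00 -2.943e+00 -2.000e-03] F [-1.04 -0.65  0.75] w 0.08774714284113493 0.0 q [ 0.13  0.18  1.68  0.    1.28 -2.15]
[[-0.655, -0.717, -0.239, 0.563], [0.756, -0.621, -0.208, 0.051], [0.001, -0.317, 0.948, 0.398], [0.0, 0.0, 0.0, 1.0]]
323 [0.6245419  0.10554448 0.0861605 ] [0.61549245 0.09618074 0.08104496] [0.6342901  0.1152556  0.08791088]
lin [ 0.01 -0.05  7.41] spin [np.float64(-30.0), np.float64(-60.0), np.float64(0.0)] q6 -2.15 q1 0.13 rows 6.0
```

View pics/w1.png

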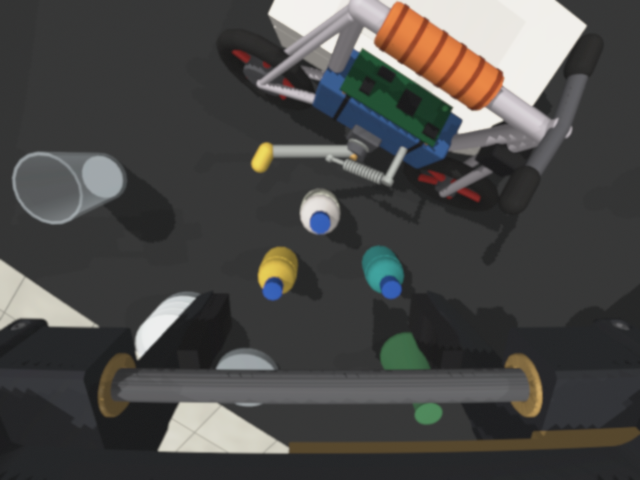

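The wrist view shows the bottle at (320,212), the leg and foot at (262,157)–(350,150), the grip at (440,55), and a clear gap to the yellow (277,275) and turquoise (385,270) bottles. The camera hangs on the bike side, so I'll make a half turn before going down.

Request:
{"op": "send_rows", "data": {"increments": [{"spin": 15,"linear": [0,0,0],"grip": 88},{"spin": 15,"linear": [0,0,0],"grip": 88},{"spin": 15,"linear": [0,0,0],"grip": 88},{"spin": 15,"linear": [0,0,0],"grip": 88},{"spin": 15,"linear": [0,0,0],"grip": 88},{"spin": 15,"linear": [0,0,0],"grip": 88},{"spin": 15,"linear": [0,0,0],"grip": 88},{"spin": 15,"linear": [0,0,0],"grip": 88},{"spin": 15,"linear": [0,0,0],"grip": 88},{"spin": 15,"linear": [0,0,0],"grip": 88},{"spin": 15,"linear": [0,0,0],"grip": 88},{"spin": 15,"linear": [0,0,0],"grip": 88},{"spin": 15,"linear": [0,0,0],"grip": 88}]}}

```text
clock: 2.9
eef_pos: [0.6251, 0.1084, 0.2508]
ee_rot: [-1.31, -2.855, -0.0]
contact_force: [-1.1, -0.2, 0.4]
gripper_width: 0.0879
finger_force: 0.0
```

Request:
{"op": "send_rows", "data": {"increments": [{"spin": 15,"linear": [0,0,0],"grip": 88},{"spin": 15,"linear": [0,0,0],"grip": 88},{"spin": 15,"linear": [0,0,0],"grip": 88},{"spin": 15,"linear": [0,0,0],"grip": 88},{"spin": 15,"linear": [0,0,0],"grip": 88},{"spin": 15,"linear": [0,0,0],"grip": 88},{"spin": 15,"linear": [0,0,0],"grip": 88},{"spin": 15,"linear": [0,0,0],"grip": 88},{"spin": 15,"linear": [0,0,0],"grip": 88},{"spin": 15,"linear": [0,0,0],"grip": 88},{"spin": 15,"linear": [0,0,0],"grip": 88},{"spin": 15,"linear": [0,0,0],"grip": 88},{"spin": 15,"linear": [0,0,0],"grip": 88},{"spin": 15,"linear": [0,0,0],"grip": 88}]}}

```text
clock: 4.07
eef_pos: [0.6252, 0.1082, 0.2508]
ee_rot: [-2.943, -1.098, 0.0]
contact_force: [-0.3, -0.6, -1.7]
gripper_width: 0.0877
finger_force: 0.0
```

```bash
python3 -c "
from h import *
st()
plan((.6255,.1058,.029),(-.655,.756))"
```

```text
t 4.0667 p [0.6252 0.1082 0.2508] rv [-2.943 -1.098  0.   ] F [-0.27 -0.58 -1.67] w 0.08772243498687093 0.0 q [0.13 0.18 1.68 0.   1.28 0.99]
lin [-0.04  0.07  7.39] spin [np.float64(-30.0), np.float64(-60.0), np.float64(0.0)] q6 0.99 q1 0.13 rows 6.0
```

Request:
{"op": "send_rows", "data": {"increments": [{"linear": [0,0,1.2],"grip": 88},{"linear": [0,0,2.4],"grip": 88},{"linear": [0,0,3.4],"grip": 88},{"linear": [0,0,4.2],"grip": 88},{"linear": [0,0,4.9],"grip": 88},{"linear": [0,0,5.5],"grip": 88},{"linear": [0,0,6.1],"grip": 88},{"linear": [0,0,6.7],"grip": 88},{"linear": [0,0,7.2],"grip": 88},{"linear": [0,0,7.35],"grip": 88},{"linear": [0,0,7.35],"grip": 88}]}}

```text
schema error: expected keys linear, spin, grip
```

Request:
{"op": "send_rows", "data": {"increments": [{"linear": [0,0,0],"grip": 36},{"linear": [0,0,0],"grip": 36},{"linear": [0,0,0],"grip": 36},{"linear": [0,0,0],"grip": 36},{"linear": [0,0,0],"grip": 36},{"linear": [0,0,0],"grip": 36},{"linear": [0,0,0],"grip": 36},{"linear": [0,0,0],"grip": 36},{"linear": [0,0,0],"grip": 36},{"linear": [0,0,0],"grip": 36}], "squeeze": 15}}

```text
schema error: expected keys linear, spin, grip
```

Request:
{"op": "send_rows", "data": {"increments": [{"linear": [0,0,1.2],"spin": 0,"grip": 88},{"linear": [0,0,2.4],"spin": 0,"grip": 88},{"linear": [0,0,3.4],"spin": 0,"grip": 88},{"linear": [0,0,4.2],"spin": 0,"grip": 88},{"linear": [0,0,4.9],"spin": 0,"grip": 88},{"linear": [0,0,5.5],"spin": 0,"grip": 88},{"linear": [0,0,6.1],"spin": 0,"grip": 88},{"linear": [0,0,6.7],"spin": 0,"grip": 88},{"linear": [0,0,7.2],"spin": 0,"grip": 88},{"linear": [0,0,7.35],"spin": 0,"grip": 88},{"linear": [0,0,7.35],"spin": 0,"grip": 88}]}}

```text
clock: 4.98
eef_pos: [0.6243, 0.1072, 0.0286]
ee_rot: [-2.941, -1.101, 0.005]
contact_force: [0.3, -0.0, -0.2]
gripper_width: 0.0878
finger_force: 0.0
```

Request:
{"op": "send_rows", "data": {"increments": [{"linear": [0,0,0],"spin": 0,"grip": 36},{"linear": [0,0,0],"spin": 0,"grip": 36},{"linear": [0,0,0],"spin": 0,"grip": 36},{"linear": [0,0,0],"spin": 0,"grip": 36},{"linear": [0,0,0],"spin": 0,"grip": 36},{"linear": [0,0,0],"spin": 0,"grip": 36},{"linear": [0,0,0],"spin": 0,"grip": 36},{"linear": [0,0,0],"spin": 0,"grip": 36},{"linear": [0,0,0],"spin": 0,"grip": 36},{"linear": [0,0,0],"spin": 0,"grip": 36}], "squeeze": 15}}

```text
clock: 5.82
eef_pos: [0.6264, 0.1064, 0.0305]
ee_rot: [2.944, 1.097, 0.0]
contact_force: [-0.1, -1.2, 1.4]
gripper_width: 0.0418
finger_force: 15.0
```

Request:
{"op": "send_rows", "data": {"increments": [{"linear": [0,0,-0.6],"spin": 0,"grip": 36},{"linear": [0,0,-1.6],"spin": 0,"grip": 36},{"linear": [0,0,-2.6],"spin": 0,"grip": 36},{"linear": [0,0,-3.6],"spin": 0,"grip": 36},{"linear": [0,0,-4.6],"spin": 0,"grip": 36},{"linear": [0,0,-5.3],"spin": 0,"grip": 36},{"linear": [0,0,-5.6],"spin": 0,"grip": 36},{"linear": [0,0,-5.6],"spin": 0,"grip": 36}]}}

```text
clock: 6.48
eef_pos: [0.6279, 0.1067, 0.2011]
ee_rot: [2.943, 1.097, 0.008]
contact_force: [-0.2, -0.5, -0.9]
gripper_width: 0.0409
finger_force: 15.0
```

```bash
python3 -c "
from h import *
st()
plan((.61,-.06,.198));plan((.47,-.34,.198));plan((.47,-.34,.036))"
```

```text
t 6.4833 p [0.6279 0.1067 0.2011] rv [2.943 1.097 0.008] F [-0.21 -0.47 -0.85] w 0.04093967243703013 14.998634362682424 q [ 0.13  0.21  1.73 -0.    1.19  0.99]
lin [-4.09  3.81  0.1 ] spin [] q6 0.99 q1 0.13 rows 5.0
lin [-13.72   7.81   0.07] spin [] q6 0.99 q1 0.13 rows 12.0
lin [-13.75   7.8    5.47] spin [] q6 0.99 q1 0.13 rows 13.0
```

Request:
{"op": "send_rows", "data": {"increments": [{"linear": [-1.0,0.9,0],"spin": 0,"grip": 36},{"linear": [-2.0,1.9,0],"spin": 0,"grip": 36},{"linear": [-3.0,2.9,0],"spin": 0,"grip": 36},{"linear": [-4.1,3.8,0],"spin": 0,"grip": 36},{"linear": [-5.2,4.3,0],"spin": 0,"grip": 36},{"linear": [-6.3,4.7,0],"spin": 0,"grip": 36},{"linear": [-7.4,5.2,0],"spin": 0,"grip": 36},{"linear": [-8.5,5.6,0],"spin": 0,"grip": 36},{"linear": [-9.6,6.1,0],"spin": 0,"grip": 36},{"linear": [-10.7,6.6,0],"spin": 0,"grip": 36},{"linear": [-11.8,7.0,0],"spin": 0,"grip": 36},{"linear": [-12.7,7.4,0],"spin": 0,"grip": 36},{"linear": [-13.3,7.65,0],"spin": 0,"grip": 36},{"linear": [-13.72,7.8,0],"spin": 0,"grip": 36},{"linear": [-13.72,7.8,0],"spin": 0,"grip": 36}]}}

```text
clock: 7.73
eef_pos: [0.466, -0.3411, 0.1959]
ee_rot: [-2.943, -1.092, 0.004]
contact_force: [-0.3, 0.5, -1.0]
gripper_width: 0.0413
finger_force: 15.0
```

```bash
python3 -c "
from h import *
st()
plan((.47,-.34,.036))"
```

```text
t 7.7333 p [ 0.466  -0.3411  0.1959] rv [-2.943 -1.092  0.004] F [-0.25  0.53 -0.98] w 0.041272369042611536 14.998352614720716 q [-0.67  0.11  1.86 -0.    1.17  0.19]
lin [0.13 0.08 5.33] spin [] q6 0.19 q1 -0.67 rows 4.0
```

Request:
{"op": "send_rows", "data": {"increments": [{"linear": [0,0,1],"spin": 0,"grip": 36},{"linear": [0,0,2],"spin": 0,"grip": 36},{"linear": [0,0,3],"spin": 0,"grip": 36},{"linear": [0,0,4],"spin": 0,"grip": 36},{"linear": [0,0,4.7],"spin": 0,"grip": 36},{"linear": [0,0,5.1],"spin": 0,"grip": 36},{"linear": [0,0,5.3],"spin": 0,"grip": 36},{"linear": [0,0,5.3],"spin": 0,"grip": 36},{"linear": [0,0,5.3],"spin": 0,"grip": 36}]}}

```text
clock: 8.48
eef_pos: [0.469, -0.3398, 0.0399]
ee_rot: [2.943, 1.098, 0.001]
contact_force: [1.1, 0.7, -1.7]
gripper_width: 0.0415
finger_force: 15.0
```

```bash
python3 -c "
from h import *
for i in range(4):
  st(); f=grab('side')
save(f,'s2.png')
d=f['img'][380:480,280:480]; cv2.imwrite('pics/s2c.png',cv2.resize(d[:,:,::-1],None,fx=3,fy=3))"
```

```text
t 8.4833 p [ 0.469  -0.3398  0.0399] rv [2.943e+00 1.098e+00 1.000e-03] F [ 1.09  0.68 -1.72] w 0.04154024226303526 14.998694767746201 q [-0.67  0.28  1.98  0.    0.88  0.19]
t 8.5333 p [ 0.4694 -0.3403  0.0406] rv [2.942e+00 1.097e+00 2.000e-03] F [ 0.98  0.13 -0.52] w 0.041393695242377314 14.99861548571971 q [-0.67  0.28  1.98  0.    0.88  0.19]
t 8.5833 p [ 0.4696 -0.3406  0.041 ] rv [2.941 1.096 0.003] F [-0.38 -0.78 -1.04] w 0.04130589142256193 14.998579108751073 q [-0.67  0.28  1.98  0.    0.88  0.19]
t 8.6333 p [ 0.4695 -0.3407  0.0411] rv [2.941 1.096 0.003] F [-0.09 -1.16 -0.43] w 0.041420257697999306 14.998633305258409 q [-0.67  0.28  1.98  0.    0.88  0.19]
```

Request:
{"op": "send_rows", "data": {"increments": [{"linear": [0,0,0.1],"spin": 0,"grip": 36},{"linear": [0,0,0.18],"spin": 0,"grip": 36},{"linear": [0,0,0.18],"spin": 0,"grip": 36},{"linear": [0,0,0.18],"spin": 0,"grip": 36}]}}

```text
clock: 9.02
eef_pos: [0.4687, -0.3403, 0.0344]
ee_rot: [2.943, 1.096, 0.001]
contact_force: [0.3, -1.0, 0.7]
gripper_width: 0.0415
finger_force: 15.0
```

Request:
{"op": "send_rows", "data": {"increments": [{"linear": [0,0,0],"spin": 0,"grip": 50},{"linear": [0,0,0],"spin": 0,"grip": 60},{"linear": [0,0,0],"spin": 0,"grip": 70},{"linear": [0,0,0],"spin": 0,"grip": 75},{"linear": [0,0,0],"spin": 0,"grip": 75},{"linear": [0,0,-0.8],"spin": 0,"grip": 75},{"linear": [0,0,-2],"spin": 0,"grip": 75},{"linear": [0,0,-3.3],"spin": 0,"grip": 75},{"linear": [0,0,-4.6],"spin": 0,"grip": 75},{"linear": [0,0,-5.4],"spin": 0,"grip": 75},{"linear": [0,0,-5.6],"spin": 0,"grip": 75},{"linear": [0,0,-5.6],"spin": 0,"grip": 75}]}}

```text
clock: 10.02
eef_pos: [0.4695, -0.3409, 0.2047]
ee_rot: [2.939, 1.095, 0.004]
contact_force: [0.4, -0.1, -0.0]
gripper_width: 0.0751
finger_force: 0.0
```

```bash
python3 - <<'E'
from h import *
st()
f=grab('side'); H,S,V=cv2.split(cv2.cvtColor(f['img'],cv2.COLOR_RGB2HSV))
P,uv=pts(f,(H>105)&(H<125)&(S>120)&(V>80)); m=(P[:,1]<-.2)&(P[:,0]<.6)&(P[:,2]<.12)
print('cap',m.sum(),np.median(P[m],0),P[m].max(0))
f=grab('top'); H,S,V=cv2.split(cv2.cvtColor(f['img'],cv2.COLOR_RGB2HSV))
P,uv=pts(f,(H>105)&(H<125)&(S>120)&(V>80)); m=(P[:,1]<-.2)&(P[:,2]<.12)
print('cap',m.sum(),np.median(P[m],0) if m.any() else '')
ye=(H>22)&(H<33)&(S>150)&(V>100); P,uv=pts(f,ye); m=(abs(P[:,0]-.608)<.03)&(abs(P[:,1]-.028)<.025)&(P[:,2]>.06); print('foot',m.sum(),np.median(P[m],0),P[m].min(0),P[m].max(0))
bx=np.array([.978,.208]);by=np.array([-.208,.978])
p=np.array([.608,.029]); plan((*p,.2),by); plan((.62,-.06,.2),by)
E
```

```text
t 10.0167 p [ 0.4695 -0.3409  0.2047] rv [2.939 1.095 0.004] F [ 0.41 -0.07 -0.04] w 0.0751470072627882 0.0 q [-0.67  0.11  1.85 -0.    1.18  0.19]
cap 91 [ 0.46816525 -0.34346931  0.08723546] [ 0.47725872 -0.33294739  0.09048728]
cap 54 [ 0.46818784 -0.33843642  0.08781406]
foot 51 [0.6089056  0.02918736 0.11162864] [0.59695201 0.02195843 0.10082267] [0.61896485 0.03608692 0.12120543]
lin [11.58 -6.22  0.02] spin [np.float64(-25.19), np.float64(-55.19), np.float64(4.81)] q6 0.19 q1 -0.67 rows 10.0
lin [ 9.94 -3.71  0.01] spin [np.float64(-25.19), np.float64(-55.19), np.float64(4.81)] q6 0.19 q1 -0.67 rows 8.0
```

Request:
{"op": "send_rows", "data": {"increments": [{"linear": [1.1,-0.6,0],"spin": 0.8,"grip": 0},{"linear": [2.2,-1.2,0],"spin": 1.6,"grip": 0},{"linear": [3.3,-1.8,0],"spin": 2.4,"grip": 0},{"linear": [4.4,-2.4,0],"spin": 3.2,"grip": 0},{"linear": [5.5,-3.0,0],"spin": 4,"grip": 0},{"linear": [6.6,-3.6,0],"spin": 4.8,"grip": 0},{"linear": [7.7,-4.2,0],"spin": 4.8,"grip": 0},{"linear": [8.8,-4.8,0],"spin": 4.8,"grip": 0},{"linear": [9.9,-5.4,0],"spin": 4.8,"grip": 0},{"linear": [10.8,-5.8,0],"spin": 4.8,"grip": 0},{"linear": [11.3,-6.1,0],"spin": 4.8,"grip": 0},{"linear": [11.6,-6.2,0],"spin": 4.8,"grip": 0},{"linear": [11.6,-6.2,0],"spin": 4.8,"grip": 0},{"linear": [11.6,-6.2,0],"spin": 4.8,"grip": 0}], "squeeze": 8}}

```text
clock: 11.28
eef_pos: [0.6084, 0.0282, 0.1996]
ee_rot: [3.124, 0.332, -0.006]
contact_force: [-0.3, 0.2, 0.5]
gripper_width: 0.0007
finger_force: 0.0
```

```bash
python3 - <<'E'
from h import *
st()
f=grab('wrist'); H,S,V=cv2.split(cv2.cvtColor(f['img'],cv2.COLOR_RGB2HSV))
ye=(H>22)&(H<33)&(S>150)&(V>100); P,uv=pts(f,ye); m=(abs(P[:,0]-.608)<.04)&(abs(P[:,1]-.028)<.04)&(P[:,2]>.06); print('foot',m.sum(),np.median(P[m],0) if m.any() else '')
save(f,'w3.png')
by=np.array([-.208,.978])
plan((.609,.033,.13),by); plan((.609,.033,.114),by);plan((.623,.046,.060),by);plan((.625,.05,.05),by)
E
```

```text
t 11.2833 p [0.6084 0.0282 0.1996] rv [ 3.124  0.332 -0.006] F [-0.31  0.16  0.46] w 0.0007127599614962799 0.0 q [ 0.01  0.17  1.79 -0.    1.18  1.37]
foot 0 
lin [ 0.06 -0.17  2.34] spin [np.float64(-29.99), np.float64(-59.99), np.float64(0.01)] q6 1.37 q1 0.0 rows 2.0
lin [ 0.06 -0.17  2.87] spin [np.float64(-29.99), np.float64(-59.99), np.float64(0.01)] q6 1.37 q1 0.0 rows 3.0
lin [ 0.61 -0.5   4.67] spin [np.float64(-29.99), np.float64(-59.99), np.float64(0.01)] q6 1.37 q1 0.0 rows 4.0
lin [ 0.71 -0.62  5.  ] spin [np.float64(-29.99), np.float64(-59.99), np.float64(0.01)] q6 1.37 q1 0.0 rows 4.0
```

View pics/w3.png

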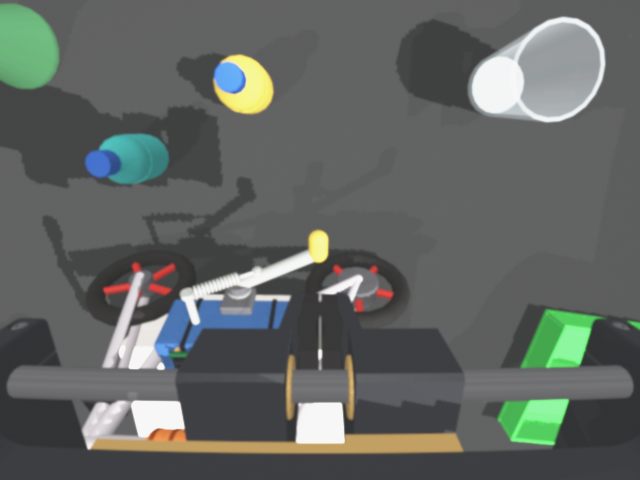

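The wrist view shows the foot at (318,245), the leg running to the pivot at (238,290), and the path down clear. I'll check the foot position by ray before pushing.

```bash
python3 - <<'E'
from h import *
f=grab('wrist'); print(onplane(f,[(318,236),(318,245),(318,256)],.112), f['depth'][245,318], np.round(f['extrinsics'],3).tolist())
o,d=ray(f,[(318,245)]); print(o+d*f['depth'][245,318])
E
```

```text
[[0.61755039 0.02965674 0.112     ]
 [0.61073843 0.02820696 0.112     ]
 [0.60224243 0.02639886 0.112     ]] 0.24327585 [[0.21, 0.926, 0.314, 0.69], [-0.978, 0.198, 0.068, 0.044], [0.001, -0.322, 0.947, 0.347], [0.0, 0.0, 0.0, 1.0]]
[[0.61253592 0.02856697 0.11733687]]
```

Request:
{"op": "send_rows", "data": {"increments": [{"linear": [0.06,-0.1,1],"spin": 0,"grip": 0},{"linear": [0.06,-0.17,1.9],"spin": 0,"grip": 0},{"linear": [0.06,-0.17,2.5],"spin": 0,"grip": 0},{"linear": [0.06,-0.17,2.8],"spin": 0,"grip": 0},{"linear": [0.1,-0.2,3.0],"spin": 0,"grip": 0},{"linear": [0.17,-0.23,3.2],"spin": 0,"grip": 0},{"linear": [0.24,-0.27,3.4],"spin": 0,"grip": 0},{"linear": [0.3,-0.3,3.6],"spin": 0,"grip": 0},{"linear": [0.36,-0.34,3.8],"spin": 0,"grip": 0},{"linear": [0.42,-0.38,4.0],"spin": 0,"grip": 0}]}}

```text
clock: 12.22
eef_pos: [0.6207, 0.0428, 0.0822]
ee_rot: [-3.124, -0.33, -0.003]
contact_force: [0.4, 1.3, 0.5]
gripper_width: 0.0007
finger_force: 0.5
```

```bash
python3 - <<'E'
from h import *
st()
f=grab('top'); save(f,'t4.png'); H,S,V=cv2.split(cv2.cvtColor(f['img'],cv2.COLOR_RGB2HSV))
P,uv=pts(f,(H>5)&(H<20)&(S>170)&(V>120)); m=(abs(P[:,0]-.49)<.06)&(abs(P[:,1]-.075)<.05)&(P[:,2]>.1);print('grip',m.sum(),np.median(P[m],0))
f=grab('side'); H,S,V=cv2.split(cv2.cvtColor(f['img'],cv2.COLOR_RGB2HSV))
P,uv=pts(f,(H>22)&(H<33)&(S>150)&(V>100)); m=(abs(P[:,0]-.608)<.05)&(abs(P[:,1]-.04)<.04); print('foot',m.sum(),np.median(P[m],0) if m.any() else '')
E
```

```text
t 12.2167 p [0.6207 0.0428 0.0822] rv [-3.124e+00 -3.300e-01 -3.000e-03] F [0.43 1.35 0.53] w 0.0007033669701995986 0.5134885199368 q [0.03 0.3  1.86 0.   0.97 1.39]
grip 0 [nan nan nan]
foot 33 [0.61148466 0.03173895 0.07286952]
  return _methods._mean(a, axis=axis, dtype=dtype,
  ret = um.true_divide(
```

Request:
{"op": "send_rows", "data": {"increments": [{"linear": [0.06,-0.06,0.2],"spin": 0,"grip": 0},{"linear": [0.12,-0.12,0.4],"spin": 0,"grip": 0},{"linear": [0.16,-0.18,0.6],"spin": 0,"grip": 0},{"linear": [0.2,-0.24,0.8],"spin": 0,"grip": 0},{"linear": [0.22,-0.3,1.0],"spin": 0,"grip": 0},{"linear": [0.24,-0.35,1.2],"spin": 0,"grip": 0},{"linear": [0.24,-0.35,1.2],"spin": 0,"grip": 0}]}}

```text
clock: 12.9
eef_pos: [0.623, 0.0544, 0.0438]
ee_rot: [-3.124, -0.331, 0.005]
contact_force: [-0.2, -1.0, 0.8]
gripper_width: -0.0
finger_force: 0.0
```

```bash
python3 - <<'E'
from h import *
st()
f=grab('side'); H,S,V=cv2.split(cv2.cvtColor(f['img'],cv2.COLOR_RGB2HSV)); 
P,uv=pts(f,(H>22)&(H<33)&(S>150)&(V>100)); m=(P[:,0]>.54)&(P[:,0]<.67)&(abs(P[:,1]-.06)<.06); print('foot',m.sum(),np.median(P[m],0) if m.any() else '')
cv2.imwrite('pics/s5.png',cv2.resize(f['img'][180:360,220:420,::-1],None,fx=3,fy=3))
E
```

```text
t 12.9 p [0.623  0.0544 0.0438] rv [-3.124 -0.331  0.005] F [-0.2  -1.05  0.77] w -1.474313452049414e-05 0.0 q [0.05 0.36 1.87 0.   0.92 1.41]
foot 30 [0.61212577 0.10843786 0.04431522]
```

View pics/s5.png

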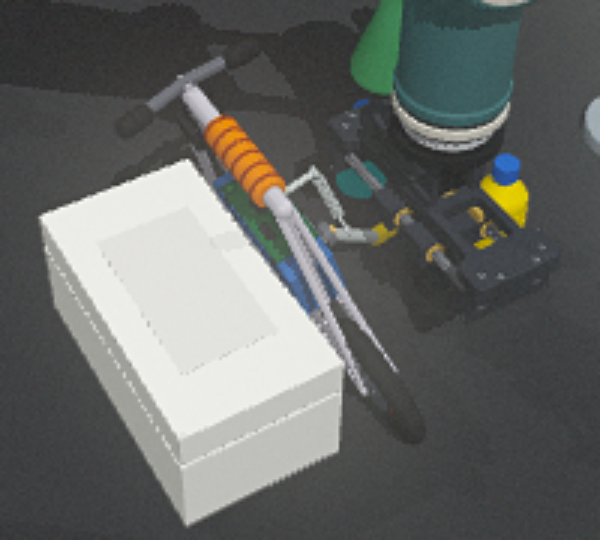

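The bike's leg now hangs forward and down, with the foot at crop (385,232), i.e. world (0.612, 0.108, 0.044). That matches the stop position. The bike still leans on the box and nothing else has moved. Next I retract and go to the grip sleeve.

Request:
{"op": "send_rows", "data": {"increments": [{"linear": [0.1,0.1,-1],"spin": 0,"grip": 0},{"linear": [0.3,0.2,-2.2],"spin": 0,"grip": 0},{"linear": [0.3,0.2,-3.5],"spin": 0,"grip": 0},{"linear": [0.3,0.2,-4.8],"spin": 0,"grip": 0},{"linear": [0.3,0.2,-6.1],"spin": 0,"grip": 60},{"linear": [0.3,0.2,-7.4],"spin": 0,"grip": 80},{"linear": [0.3,0.2,-8],"spin": 0,"grip": 80},{"linear": [0.3,0.2,-8],"spin": 0,"grip": 80}]}}

```text
clock: 13.62
eef_pos: [0.6377, 0.0501, 0.2939]
ee_rot: [3.123, 0.33, 0.02]
contact_force: [0.2, -0.5, 0.3]
gripper_width: 0.0251
finger_force: 0.0
```

```bash
python3 - <<'E'
from h import *
st(); plan((.490,.074,.285),(.978,.208))
E
```

```text
t 13.6167 p [0.6377 0.0501 0.2939] rv [3.123 0.33  0.02 ] F [ 0.23 -0.51  0.3 ] w 0.02508447226917356 0.0 q [ 0.04  0.16  1.63 -0.    1.34  1.4 ]
lin [-4.65 -1.81  0.23] spin [np.float64(-14.99), np.float64(-44.99), np.float64(15.01)] q6 1.4 q1 0.04 rows 4.0
```

Request:
{"op": "send_rows", "data": {"increments": [{"linear": [-1.0,-0.4,0],"spin": -15,"grip": 80},{"linear": [-2.0,-0.8,0],"spin": -15,"grip": 80},{"linear": [-3.0,-1.2,0],"spin": -15,"grip": 80},{"linear": [-4.0,-1.6,0.1],"spin": -15,"grip": 80},{"linear": [-4.65,-1.8,0.2],"spin": -15,"grip": 80},{"linear": [-4.65,-1.8,0.2],"spin": -15,"grip": 80},{"linear": [-4.65,-1.8,0.2],"spin": -15,"grip": 80},{"linear": [-4.65,-1.8,0.2],"spin": -15,"grip": 80},{"linear": [-4.65,-1.8,0.2],"spin": -15,"grip": 80},{"linear": [-4.65,-1.8,0.2],"spin": -15,"grip": 80},{"linear": [-4.65,-1.8,0.2],"spin": -15,"grip": 80},{"linear": [-4.65,-1.8,0.2],"spin": -15,"grip": 80},{"linear": [-4.65,-1.8,0.2],"spin": -15,"grip": 80},{"linear": [-4.65,-1.8,0.2],"spin": -15,"grip": 80},{"linear": [-4.65,-1.8,0.2],"spin": -15,"grip": 80},{"linear": [-4.65,-1.8,0.2],"spin": -15,"grip": 80}]}}

```text
clock: 14.95
eef_pos: [0.4862, 0.0737, 0.2789]
ee_rot: [-1.977, -2.44, 0.001]
contact_force: [0.2, 0.3, 0.0]
gripper_width: 0.0801
finger_force: 0.0
```

```bash
python3 - <<'E'
from h import *
st()
f=grab('wrist'); save(f,'w6.png'); H,S,V=cv2.split(cv2.cvtColor(f['img'],cv2.COLOR_RGB2HSV))
P,uv=pts(f,(H>5)&(H<20)&(S>150)&(V>110)); m=(abs(P[:,0]-.49)<.05)&(abs(P[:,1]-.075)<.06)&(P[:,2]>.15);P=P[m]
print('grip',m.sum(),np.median(P,0),P.min(0),P.max(0))
d=P[:,:2]-P[:,:2].mean(0); w,v=np.linalg.eigh(d.T@d);v=v[:,1]; print('dir',v)
# crest height and cross-section circle fit
n=np.array([abs(v[1]),-v[0]*np.sign(v[1])]); s=P[:,:2]@n; A=np.c_[2*s,2*P[:,2],np.ones(len(s))]
c=np.linalg.lstsq(A,s**2+P[:,2]**2,rcond=None)[0]; print('axis s,z,r',c[0],c[1],np.sqrt(c[2]+c[0]**2+c[1]**2),'pt at y .074',(c[0]-.074*n[1])/n[0])
plan((.490,.074,.172),(.978,.208))
E
```

```text
t 14.95 p [0.4862 0.0737 0.2789] rv [-1.977e+00 -2.440e+00  1.000e-03] F [0.21 0.32 0.  ] w 0.08010122628149262 0.0 q [ 0.1  -0.11  1.93  0.    1.32 -0.11]
grip 2792 [0.49025289 0.07899245 0.20323649] [0.47351936 0.04132927 0.18979098] [0.50724285 0.11229575 0.20650684]
dir [-0.20211723  0.97936133]
axis s,z,r 0.49569840046819097 0.19406780812376756 0.010815434455139312 pt at y .074 0.4908726822036038
lin [-0.01  0.12  3.57] spin [np.float64(-0.0), np.float64(-30.0), np.float64(30.0)] q6 -0.11 q1 0.1 rows 3.0
```

View pics/w6.png

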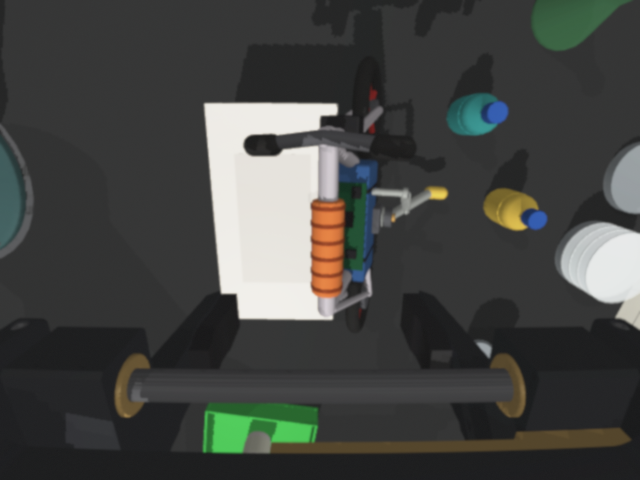

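The wrist view shows the sleeve at (327,248), aligned with the tool x axis and midway between the fingers. The handlebar at (330,140) is clear ahead, and the stand is down with its foot at (437,193).

Request:
{"op": "send_rows", "data": {"increments": [{"linear": [0.04,0.16,0.8],"spin": 0,"grip": 80},{"linear": [0.04,0.16,1.6],"spin": 0,"grip": 80},{"linear": [0.04,0.16,2.4],"spin": 0,"grip": 80},{"linear": [0.04,0.16,3.0],"spin": 0,"grip": 80},{"linear": [0.04,0.16,3.4],"spin": 0,"grip": 80},{"linear": [0.04,0.16,3.5],"spin": 0,"grip": 60},{"linear": [0.04,0.16,3.5],"spin": 0,"grip": 45},{"linear": [0.04,0.16,3.5],"spin": 0,"grip": 35},{"linear": [0.04,0.16,3.5],"spin": 0,"grip": 30},{"linear": [0.04,0.16,3.5],"spin": 0,"grip": 28},{"linear": [0.04,0.16,3.5],"spin": 0,"grip": 27},{"linear": [0.04,0.16,3.5],"spin": 0,"grip": 26},{"linear": [0.04,0.16,3.5],"spin": 0,"grip": 26},{"linear": [0.04,0.16,3.5],"spin": 0,"grip": 26}], "squeeze": 5}}

```text
clock: 16.17
eef_pos: [0.4913, 0.0759, 0.175]
ee_rot: [1.975, 2.443, 0.0]
contact_force: [0.8, 0.3, -0.0]
gripper_width: 0.0264
finger_force: 0.0
```

```bash
python3 - <<'E'
from h import *
for i in range(4): st(); grab('wrist')
E
```

```text
t 16.1667 p [0.4913 0.0759 0.175 ] rv [1.975 2.443 0.   ] F [ 0.76  0.31 -0.03] w 0.026369681398600246 0.0 q [ 0.1  -0.02  2.05 -0.    1.12 -0.11]
t 16.2167 p [0.4912 0.0759 0.1749] rv [1.975 2.443 0.   ] F [ 0.07  0.82 -0.26] w 0.025866844832492582 0.0 q [ 0.1  -0.02  2.05 -0.    1.12 -0.11]
t 16.2667 p [0.4911 0.0759 0.1749] rv [1.975 2.443 0.   ] F [0.41 0.18 0.07] w 0.025921121599822024 0.0 q [ 0.1  -0.02  2.05  0.    1.12 -0.11]
t 16.3167 p [0.4911 0.0759 0.1748] rv [1.975 2.443 0.   ] F [0.14 0.16 0.44] w 0.0257378466409133 0.0 q [ 0.1  -0.02  2.05  0.    1.12 -0.11]
```

Request:
{"op": "send_rows", "data": {"increments": [{"linear": [0,0.08,-0.02],"spin": 0,"grip": 26},{"linear": [0,0.2,-0.06],"spin": 0,"grip": 26},{"linear": [0,0.32,-0.09],"spin": 0,"grip": 26},{"linear": [0,0.48,-0.13],"spin": 0,"grip": 26},{"linear": [0,0.65,-0.16],"spin": 0,"grip": 26},{"linear": [0,0.81,-0.19],"spin": 0,"grip": 26},{"linear": [0,0.97,-0.22],"spin": 0,"grip": 26},{"linear": [0,1.14,-0.24],"spin": 0,"grip": 26},{"linear": [0,1.3,-0.26],"spin": 0,"grip": 26},{"linear": [0,1.46,-0.28],"spin": 0,"grip": 26},{"linear": [0,1.6,-0.29],"spin": 0,"grip": 26},{"linear": [0,1.72,-0.29],"spin": 0,"grip": 26},{"linear": [0,1.81,-0.3],"spin": 0,"grip": 26},{"linear": [0,1.88,-0.3],"spin": 0,"grip": 26},{"linear": [0,1.93,-0.3],"spin": 0,"grip": 26},{"linear": [0,1.96,-0.3],"spin": 0,"grip": 26},{"linear": [0,1.97,-0.3],"spin": 0,"grip": 26},{"linear": [0,1.97,-0.3],"spin": 0,"grip": 25},{"linear": [0,1.97,-0.3],"spin": 0,"grip": 22},{"linear": [0,1.97,-0.3],"spin": 0,"grip": 22}], "squeeze": 5}}

```text
clock: 18.03
eef_pos: [0.5488, 0.0882, 0.1838]
ee_rot: [1.976, 2.443, 0.0]
contact_force: [-0.0, 0.2, -0.3]
gripper_width: 0.0239
finger_force: 5.0
```

```bash
python3 - <<'E'
from h import *
st()
for n in('wrist','side','top'):
    f=grab(n); save(f,n+'7.png'); np.savez(n+'7.npz',**{k:np.array(v) for k,v in f.items()})
st()
E
```

```text
t 18.0333 p [0.5488 0.0882 0.1838] rv [1.976 2.443 0.   ] F [-0.04  0.17 -0.35] w 0.023882632810245736 4.993218490853906 q [ 0.11  0.08  1.92 -0.    1.14 -0.1 ]
t 18.1833 p [0.5488 0.0883 0.1838] rv [ 1.975  2.443 -0.   ] F [ 0.   -0.89 -0.51] w 0.023536929735944612 4.993325639516115 q [ 0.11  0.08  1.92 -0.    1.14 -0.1 ]
```

View pics/wrist7.png

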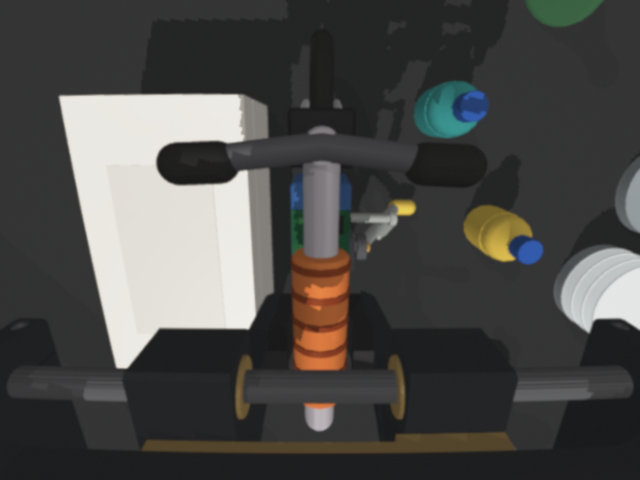

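View pics/side7.png

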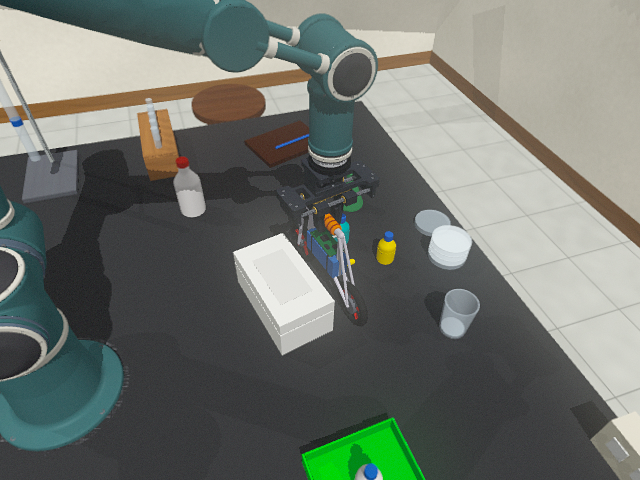

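The wrist view shows the bike about upright: front tyre at (321,65), top tube at (321,200), handlebar level, foot at (400,208), and a gap to the box. The side view shows the bottle standing in the tray at (370,472). I'll measure the remaining tilt.

```bash
cat > tilt.py <<'E'
from h import *
import sys
bx=np.array([.979,.205]);by=np.array([-.205,.979])
def L(n):
    f=dict(np.load(n+sys.argv[1]+'.npz')); f['k1']=float(f['k1']); return f
f=L('wrist'); P,uv=pts(f,np.ones((480,640),bool)); g=np.array([.5488,.0882])
s=(P[:,:2]-g)@bx; t=(P[:,:2]-g)@by; z=P[:,2]
def q(name,m):
    print(name,m.sum(),'s',np.round(np.percentile(s[m],[3,50,97])*1000,1),'z',np.round(np.percentile(z[m],[50,97])*1000,1))
ends=(t>.045)&(t<.1)&(z>.19)&(z<.24)
q('barL',ends&(s<-.022)&(s>-.055)); q('barR',ends&(s>.022)&(s<.055)); q('bar all',ends)
for a in(-.04,.04): 
    m=ends&(abs(s-a)<.006); print('end',a,np.percentile(z[m],[90,97])*1000, np.median(t[m]))
q('tube',(t>.035)&(t<.06)&(z>.19)&(abs(s)<.03))
tw=(t>.135)&(t<.18)&(z>.02)&(z<.11)&(abs(s)<.05); q('front tyre',tw)
q('tyre hi',tw&(z>.065)); q('tyre lo',tw&(z<.05))
f=L('side'); H,S,V=cv2.split(cv2.cvtColor(f['img'],cv2.COLOR_RGB2HSV))
def Q(f,name,m,lim):
    P,_=pts(f,m); s=(P[:,:2]-g)@bx; t=(P[:,:2]-g)@by; k=(abs(s)<.12)&(abs(t)<.2)&(P[:,2]<.25)&(t>lim[0])&(t<lim[1])
    print(name,k.sum(),'s',np.round(np.percentile(s[k],[3,50,97])*1000,1),'t',np.round(np.median(t[k])*1000,1),'z',np.round(np.percentile(P[k,2],[3,50,97])*1000,1)) if k.sum()>2 else print(name,'none')
for n in('side','top','wrist'):
    f=L(n); H,S,V=cv2.split(cv2.cvtColor(f['img'],cv2.COLOR_RGB2HSV))
    Q(f,n+' foot',(H>20)&(H<35)&(S>140)&(V>80),(-.03,.06))
    Q(f,n+' spokes',((H<6)|(H>174))&(S>150)&(V>70),(-.2,-.05)); Q(f,n+' spokesF',((H<6)|(H>174))&(S>150)&(V>70),(.05,.2))
    Q(f,n+' rear tyre',(V<50),(-.19,-.115)) if n!='wrist' else 0
E
python3 tilt.py 7
```

```text
barL 3828 s [-53.  -38.7 -23.3] z [217.1 219.5]
barR 3800 s [23.3 38.6 53.1] z [217.1 219.5]
bar all 14335 s [-50.4  -0.2  50.1] z [215.9 219.3]
end -0.04 [219.28447618 219.73900746] 0.0724112179457071
end 0.04 [219.17660795 219.67676762] 0.07218598246024867
tube 2393 s [-7.1 -0.4  6.4] z [207.4 209.5]
front tyre 344 s [-7.  -0.2  7.1] z [81.5 88.3]
tyre hi 329 s [-6.9 -0.2  7.1] z [81.9 88.3]Traceback (most recent call last):
  File "tilt.py", line 16, in <module>
    q('tyre hi',tw&(z>.065)); q('tyre lo',tw&(z<.05))
                              ~^^^^^^^^^^^^^^^^^^^^^^
  File "tilt.py", line 9, in q
    print(name,m.sum(),'s',np.round(np.percentile(s[m],[3,50,97])*1000,1),'z',np.round(np.percentile(z[m],[50,97])*1000,1))
                                    ~~~~~~~~~~~~~^^^^^^^^^^^^^^^^
    return _quantile_unchecked(
        a, q, axis, out, overwrite_input, method, keepdims, weights)
    return _ureduce(a,
                    func=_quantile_ureduce_func,
    ...<5 lines>...
                    overwrite_input=overwrite_input,
                    method=method)
    r = func(a, **kwargs)
    result = _quantile(arr,
                       quantiles=q,
    ...<2 lines>...
                       out=out,
                       weights=wgt)
    slices_having_nans = np.isnan(arr[-1, ...])
                                  ~~~^^^^^^^^^
IndexError: index -1 is out of bounds for axis 0 with size 0
```

Request:
{"op": "send_rows", "data": {"increments": [{"linear": [0,0,0],"spin": 0,"grip": 20},{"linear": [0,0,0],"spin": 0,"grip": 20},{"linear": [0,0,0],"spin": 0,"grip": 20},{"linear": [0,0,0],"spin": 0,"grip": 20},{"linear": [0,0,0],"spin": 0,"grip": 20},{"linear": [0,0,0],"spin": 0,"grip": 20},{"linear": [0,0,0],"spin": 0,"grip": 20},{"linear": [0,0,0],"spin": 0,"grip": 20}], "squeeze": 25}}

```text
clock: 18.85
eef_pos: [0.5489, 0.0883, 0.1838]
ee_rot: [-1.975, -2.443, -0.0]
contact_force: [0.4, -0.3, -0.4]
gripper_width: 0.0228
finger_force: 25.0
```

```bash
sed -i "s/; q('tyre lo'.*//" tilt.py; python3 - <<'E'
from h import *
for n in('wrist','side','top'):
    f=grab(n); np.savez(n+'8.npz',**{k:np.array(v) for k,v in f.items()})
st()
E
python3 tilt.py 8
```

```text
t 19.0 p [0.5489 0.0883 0.1838] rv [1.975 2.443 0.   ] F [ 0.52 -0.03 -0.05] w 0.022918477845335017 25.000666938722134 q [ 0.11  0.08  1.92 -0.    1.14 -0.1 ]
barL 3829 s [-53.  -38.6 -23.3] z [217.1 219.6]
barR 3804 s [23.3 38.7 53.1] z [217.1 219.5]
bar all 14337 s [-50.3  -0.2  50.2] z [215.9 219.3]
end -0.04 [219.23745629 219.76031668] 0.0724365322851309
end 0.04 [219.20784442 219.61685342] 0.07216423943377137
tube 2405 s [-7.  -0.3  6.6] z [207.4 209.5]
front tyre 344 s [-7.  -0.1  7.2] z [81.5 88.3]
tyre hi 326 s [-6.8 -0.1  7.2] z [81.8 88.3]
side foot 24 s [71.7 79.5 85.9] t 9.1 z [15.8 20.8 24.1]
side spokes 23 s [-4.9 -3.2  0.4] t -128.2 z [24.5 29.9 64. ]
side spokesF 6 s [-3.4 -0.9  2.2] t 125.8 z [56.1 58.7 62.1]
side rear tyre none
top foot none
top spokes none
top spokesF none
top rear tyre 47 s [-8.6 -6.2 14.9] t -136.8 z [-1.1 75.1 95.1]
wrist foot 257 s [68.9 79.3 88.1] t 16.4 z [ 1.4 24.1 26.4]Traceback (most recent call last):
  File "tilt.py", line 24, in <module>
    Q(f,n+' spokes',((H<6)|(H>174))&(S>150)&(V>70),(-.2,-.05)); Q(f,n+' spokesF',((H<6)|(H>174))&(S>
[... 464 characters left out ...]
rray(f['extrinsics'])
  File "h.py", line 8, in slopes
    return cv2.undistortPoints(uv[:,None,:],K,np.array([f['k1'],0,0,0.]))[:,0]
           ~~~~~~~~~~~~~~~~~~~^^^^^^^^^^^^^^^^^^^^^^^^^^^^^^^^^^^^^^^^^^^
cv2.error: OpenCV(4.12.0) /io/opencv/modules/calib3d/src/undistort.dispatch.cpp:347: error: (-215:Assertion failed) CV_IS_MAT(_src) && CV_IS_MAT(_dst) && (_src->rows == 1 || _src->cols == 1) && (_dst->rows == 1 || _dst->cols == 1) && _src->cols + _src->rows - 1 == _dst->rows + _dst->cols - 1 && (CV_MAT_TYPE(_src->type) == CV_32FC2 || CV_MAT_TYPE(_src->type) == CV_64FC2) && (CV_MAT_TYPE(_dst->type) == CV_32FC2 || CV_MAT_TYPE(_dst->type) == CV_64FC2) in function 'cvUndistortPointsInternal'
```

The bike measures upright, with the handlebar level within about 0.1°. It is held at 25 N, the foot is at its down stop, and the wheels are on the bench.

```bash
python3 -c "
from plant import env
print(env.hand_in())"
```

```text
the job is handed in; nothing more can be done
None
```

The job is handed in (no verdict was returned): the bottle stands in the green tray, the kickstand is snapped down to its stop, and the bike is held upright in the grip with both wheels on the bench, at about 19 s of the 69 s allowed.

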